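# Undo the battery hatch of the stereo and hold it open

## Task

Use the orange key to turn the slotted screw of the stereo's battery hatch a quarter turn counter-clockwise (seen from above) until it stops, then put the key back in its stand and let go of it. Then lift the sprung hatch (the steel bar is its handle) to 60 degrees and keep holding it there with the fingers: finish while still holding, because the hatch falls shut when released. Turn the screw only with the key, not with the fingers, and leave the bottle, the camera and the penguin where they stand.

Things in the scene. Friction and masses are not known exactly. Their poses are not given: they have to be found in the camera images.
- stereo: white portable stereo lying on the table, fixed, 200 mm (x) x 280 mm (y) x 75 mm high, two black loudspeakers on its -x face; origin at the centre of its underside. Its top (z = 75 mm) carries the battery hatch in the middle and the slotted screw on its +y side.
- hatch_angle (a joint): opening angle of the grey battery hatch, rad: 0 shut, grows as its -x edge is lifted, stop at 1.7. Plate 130 x 130 x 6 mm lying on the stereo's top (upper face 81.5 mm over the table). It is sprung shut and also falls: a lift of 1 to 2.5 N at its bar holds it. While the screw's red tongue lies over its edge it cannot be lifted.
- hatch: the hatch with its bar, 240 g; origin: centre of its hinge line, in its +x edge on the plate's lower face; 60 mm in +x from the stereo's centre and 75.5 mm over the table. x axis points from the bar's side to the hinge while shut; y is the hinge line (parallel to the stereo's y); turns with the hatch.
- pull_bar (a point): steel round bar on the hatch, 10 mm in diameter, along y, on two posts 8 mm square at y = +-45 mm from its centre (82 mm free between them); origin at the bar's middle. Turns rigidly with the hatch: in the hatch's frame it lies 120 mm in -x and 46 mm in +z, and 40 mm above the plate, 10 mm inside the plate's free edge. Room for fingers on both sides and below; the bar may roll between the fingers.
- screw_turn (a joint): turn of the captive brass screw, rad: 0 locked (red tongue over the hatch's +y edge), grows counter-clockwise from above to a stop at 1.571 (tongue points to the stereo's +x, hatch free). Free from about 1.2. It resists with 0.05 N m and stays where it is left. Starts somewhere between 0 and 0.3.
- screw: slotted head of the screw, turns with it; 20 mm in -x and 85 mm in +y from the stereo's centre. Brass disc 30 mm in diameter with two ridges 7 mm high, 22 mm long and 7 mm thick that leave a straight slot 6 mm wide, open at both ends and above. Origin: centre of the slot's floor, 87.4 mm over the table; z up; its x axis runs along the slot, the same way as the red tongue (10 mm wide, reaching 28 mm from the axis, below the ridges), so the slot can be read from the tongue.
- key: loose key, 60 g, starts upright in its stand. Orange handle 44 mm (x) x 14 mm (y) x 50 mm (z), origin at the centre of the handle's underside; a flat steel blade 18 mm (x) x 3.5 mm (y) points 40 mm down from it.
- key_tip (a point): middle of the lower end of the key's blade, 40 mm below the key's origin; axes as the key's.
- stand: fixed dark wooden block 70 (x) x 60 (y) x 48 mm high, origin at the centre of its underside. In its top, centred, a pocket 27 mm (x) x 11 mm (y), 44 mm deep, for the blade; the key's handle rests on the block's top, its x along the stand's x (either way round).
- bottle: bystander: amber bottle, 64 mm in diameter, 150 mm high, origin at the centre of its underside
- camera: bystander: black and silver compact camera 36 (x) x 110 (y) x 62 mm high with a lens 42 mm in diameter sticking out 14 mm to its -x; origin at the centre of its underside
- penguin: bystander: small black penguin figure, 60 mm in diameter, 93 mm high, origin at the centre of its underside

How it is judged:
On the way, in this order (a step that is already met when the one before it is completed fails the run):
1. the key's blade is in the slot of the screw while that is still locked (horizontal distance between key_tip and screw below 0.006 m and z of key_tip in the frame of screw below 0.005 m and value of joint screw_turn below 0.7 rad), for 0.05 s.
2. the screw is turned free (1.2 rad or more) with the key in its slot (horizontal distance between key_tip and screw below 0.006 m and z of key_tip in the frame of screw below 0.005 m and value of joint screw_turn above 1.2 rad), for 0.1 s.
3. the key stands in its stand again, let go (horizontal distance between key and stand below 0.007 m and z of key in the frame of stand between 0.044 and 0.052 m and angle between key's own z axis and vertical below 0.1 rad and contact force between key and the fingers below 0.1 N), for 0.2 s.
At the end, for the whole second after the job is handed in: The hatch is held still at 60 degrees (within 7), the fingers on it (plate or bar) with at least 0.5 N, through the last second; the screw is turned to at least 1.2 rad; the key stands upright in its stand (within 7 mm of its centre, handle down on the block) and is not touched (all of step 3 and value of joint hatch_angle between 0.925 and 1.17 rad and velocity of joint hatch_angle between -0.1 and 0.1 rad/s and contact force between hatch and the fingers above 0.5 N and value of joint screw_turn above 1.2 rad); the arm keeps its last pose, push and grip.
It fails at once if the bottle is pushed more than 20 mm or tipped over (distance of bottle from where it was at the start of the episode above 0.02 m or angle between bottle's own z axis and vertical above 0.5 rad).
It fails at once if the camera is pushed more than 20 mm or tipped over (distance of camera from where it was at the start of the episode above 0.02 m or angle between camera's own z axis and vertical above 0.5 rad).
It fails at once if the penguin is pushed more than 20 mm or tipped over (distance of penguin from where it was at the start of the episode above 0.02 m or angle between penguin's own z axis and vertical above 0.5 rad).
It fails at once if the screw is touched with the fingers (contact force between screw and the fingers above 1 N).
It fails at once if the hatch is raised before the screw is free (value of joint hatch_angle above 0.2 rad and value of joint screw_turn below 0.8 rad).
It also fails if it takes over 72 s, if anything falls off the work surface, if the arm or the gripper's body presses on something with over 40 N, if the wrist force passes 120 N, or if a joint passes its speed limit or range.

## Robot

A 7-joint arm with a two-finger parallel gripper is mounted at the origin on the work surface. World frame = base frame: x ahead of the robot, y to its left, z up, the work surface at z = 0. Lengths are in m, angles in rad, forces in N, time in s.
With the tool pointing down it reaches from about 0.4 to 0.9 m from the base axis. Payload 5.6 kg.
Tool frame: the origin (TCP) lies at the very end of the fingers, on their centre line; the grasp point (between the pads) lies 19 mm behind it; z points along the fingers, y is the line along which they close (so a half turn about z gives the same grasp; the last joint's range is limited). The gripper opens to 92 mm and grips with 3 to 60 N. Pads are 20 mm wide; open, the fingers measure 128 mm over their backs; the gripper's body (75 mm by 189 mm) begins 69 mm behind the grasp point.
Start: joints at [-1.175, 0.468, -0.012, 1.603, 0.006, 1.071, -0.056], TCP at [0.276, 0.588, 0.215] pointing down, gripper open.
Joint ranges: [-2.53, 2.53], [-0.31, 2.02], [-1.57, 1.55], [0.28, 2.44], [-1.29, 4.43], [0.15, 1.84], [-2.92, 2.92]. Speed limits (rad/s): [2.57, 2.57, 3.14, 3.14, 3.14, 3.14, 3.14].

## Interface

Orientations are given as a rotation vector (axis times angle).
In Python, from plant import bot, vision gives the robot as it stands. The module is installed in compiled form; this text tells all that it offers. Calls block until the motion is done:
- bot.move_to(position, orientation): joint-space move of the TCP to a pose.
- bot.move_linear(position, attitude=None, velocity=0.15): straight line of the TCP; attitude=None keeps the orientation; velocity is the mean speed in m/s.
- bot.goto_joints(angles): joint-space move.
- bot.gripper_open() and bot.close_gripper(): open the fingers fully, or close them until they stop; the grip force is fixed at half the most.
- bot.wait(seconds).
- bot.ik(position, orientation): joint angles nearest the present ones, or None.
- bot.observe(): the state.
- vision.read_camera(name): name is "scene" or "top" or "wrist"; returns a dict with "color" (480x640x3 uint8, blue, green, red), "fx", "fy", "cx", "cy" (pixels), "pose" (4x4, takes a point from camera to world coordinates). Camera axes: x right, y up, looking along -z (the intrinsics and any distortion apply to the point x, -y, -z); pixel columns grow to the right and rows downward; lengths in m; the calibration is good to about 2 mm. The wrist camera is an equidistant fisheye: a pixel r from the principal point sees the ray r / f radians off the axis. A picture is of the moment at which its call begins. There is no depth.
A pose or a line that the arm cannot do raises bot.IKError and nothing moves.
- bot.job_done(): hands the job in; it is judged then, once.
The state is a dict: "time_s": time; "q": joint angles; "qvel": joint speeds; "joint_torque": joint torques, N m; "tool_pos": TCP position; "tcp_rot": TCP orientation; "contact_force": force on the tool from outside, world axes, zero at the start; "torque": the same for the moment, N m; "width": finger opening in m; "gripper_force": force on a finger pad.
Only numpy, scipy, OpenCV 4.12 (cv2) and the standard library are available. Lean on these libraries where they do the work, as an engineer would, in place of code of your own. Each camera call takes 0.05 s, during which the arm holds its last target. There are 200 camera calls.

## Working session

There is one attempt and no reset: what is moved stays moved. The work goes in short steps, each a Python script; the robot and the scene stay as the last script left them, time stands still between calls to the robot, and variables do not carry over. Pictures are saved under pics/ and viewed, at most 10 in all, crops included, and the job is handed in when it is done.

```bash
mkdir -p pics; ls
python3 - <<'E'
from plant import bot, vision
import cv2,numpy as np,pickle
d={n:vision.read_camera(n) for n in("scene","top","wrist")}
pickle.dump(d,open("d0.pkl","wb"))
for n in d:
    cv2.imwrite(f"pics/{n}0.png",d[n]["color"]); print(n,d[n]["fx"],d[n]["cx"],d[n]["cy"],np.round(d[n]["pose"],3).tolist(),[k for k in d[n]])
s=bot.observe();print(s)
E
```

```text
pics
scene 609.2164106954026 324.1531991913441 237.41253506065934 [[-0.146, -0.714, 0.685, 1.54], [0.989, -0.092, 0.115, 0.148], [-0.019, 0.694, 0.719, 1.132], [0.0, 0.0, 0.0, 1.0]] ['color', 'fx', 'fy', 'cx', 'cy', 'pose']
top 483.16940952809165 311.8803810687288 237.15827184988953 [[-0.015, 0.98, -0.197, 0.353], [-1.0, -0.016, 0.0, -0.008], [-0.003, 0.197, 0.98, 1.267], [0.0, 0.0, 0.0, 1.0]] ['color', 'fx', 'fy', 'cx', 'cy', 'pose']
wrist 371.64829954431775 317.6360762550164 241.15326323987165 [[0.424, -0.881, -0.211, 0.218], [0.905, 0.412, 0.1, 0.616], [-0.001, -0.234, 0.972, 0.384], [0.0, 0.0, 0.0, 1.0]] ['color', 'fx', 'fy', 'cx', 'cy', 'pose']
{'time_s': 0.15, 'q': array([-1.17500193,  0.4681652 , -0.01157837,  1.60336499,  0.00600164,
        1.07140267, -0.05633527]), 'qvel': array([ 2.01216101e-03, -3.86265376e-03, -6.28308383e-04, -3.21079770e-03,
        4.23686789e-04, -2.86535834e-04, -7.00638376e-05]), 'joint_torque': array([ 6.06727281e-04, -5.20944250e+01, -1.21914258e-02, -2.43973947e+01,
       -5.65652037e-02,  1.53419282e-02,  9.81659332e-05]), 'tool_pos': array([0.27604231, 0.58800492, 0.21388494]), 'tcp_rot': array([-6.83889181e-01, -3.06607455e+00,  2.03399878e-03]), 'contact_force': array([-0.12205659,  0.0546863 , -0.38529097]), 'torque': array([ 0.01785927, -0.00235577, -0.02493386]), 'gripper_force': 0.0, 'width': 0.09168082689638658}
```

View pics/top0.png

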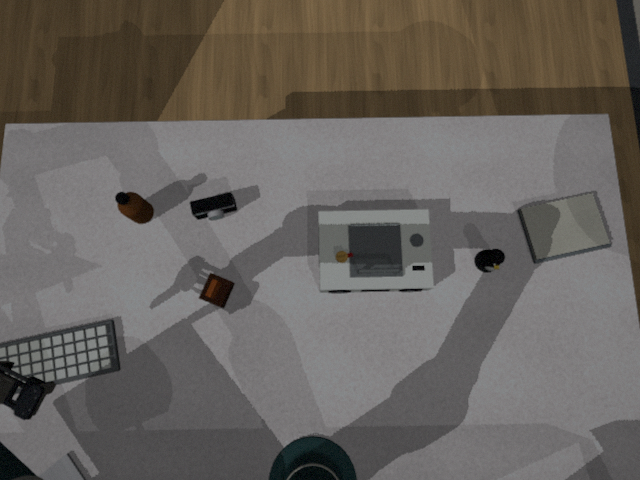

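View pics/scene0.png

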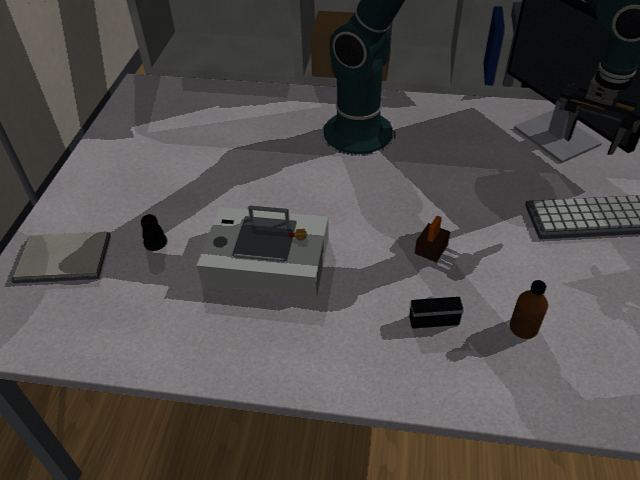

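The top view shows the stereo at px (320–433, 210–292), the screw at (341,256) with its red tongue towards the hatch, and the key in its rotated stand at (217,290). The camera is at (213,205), the bottle at (133,207) and the penguin at (489,260). The scene view agrees.

```bash
cat > h.py <<'E'
import numpy as np, cv2
from scipy.spatial.transform import Rotation as R
def ray(c,px,fish=False):
    px=np.atleast_2d(np.asarray(px,float)); x=(px[:,0]-c["cx"])/c["fx"]; y=(px[:,1]-c["cy"])/c["fy"]
    if fish:
        r=np.hypot(x,y)+1e-12; s=np.sin(r)/r; d=np.c_[x*s,-y*s,-np.cos(r)]
    else: d=np.c_[x,-y,-np.ones_like(x)]
    return c["pose"][:3,3], d@c["pose"][:3,:3].T
def onplane(c,px,z,fish=False):
    o,d=ray(c,px,fish); return o+d*((z-o[2])/d[:,2])[:,None]
def topix(c,P):  # fisheye
    p=(np.atleast_2d(P)-c["pose"][:3,3])@c["pose"][:3,:3]; x,y,z=p[:,0],-p[:,1],-p[:,2]
    r=np.hypot(x,y);t=np.arctan2(r,z); return np.c_[c["cx"]+c["fx"]*t*x/r,c["cy"]+c["fy"]*t*y/r]
def mask(img,lo,hi):
    return cv2.inRange(cv2.cvtColor(img,cv2.COLOR_BGR2HSV),lo,hi)
def big(m):
    return max(cv2.findContours(m,cv2.RETR_EXTERNAL,cv2.CHAIN_APPROX_NONE)[0],key=cv2.contourArea)[:,0]
def down(yaw): # tool z down, tool y at angle yaw in world
    y=np.array([np.cos(yaw),np.sin(yaw),0]); z=np.array([0,0,-1.]); return R.from_matrix(np.c_[np.cross(y,z),y,z]).as_rotvec()
def rect(P): # min-area rect of xy points in mm -> centre m, (long,short), angle of long side
    (c,(w,h),a)=cv2.minAreaRect((P[:,:2]*1000).astype(np.float32)); a=np.radians(a)
    if w<h: w,h,a=h,w,a+np.pi/2
    return np.array(c)/1000,w/1000,h/1000,(a+np.pi/2)%np.pi-np.pi/2
E
python3 - <<'E'
from h import *; import pickle
d=pickle.load(open("d0.pkl","rb")); c=d["top"]; im=c["color"]
roi=np.zeros(im.shape[:2],np.uint8); roi[180:320,300:460]=255
w=big(mask(im,(0,0,95),(179,60,255))&roi); print("img box",cv2.boundingRect(w)); 
P=onplane(c,w,.075); print("stereo",rect(P))
for nm,(x0,x1,y0,y1),lo in(("key",(190,245,265,315),(5,150,90)),("screw",(325,365,240,270),(10,120,80))):
    m=mask(im,lo,(25,255,255)); r=np.zeros_like(m); r[y0:y1,x0:x1]=255; b=big(m&r); print(nm,len(b),b.mean(0),rect(onplane(c,b,.09)))
for nm,p,z in(("bottle",(140,214),.0),("cam",(213,207),.06),("peng",(489,262),.05),("scr",(341,256),.09),("stand",(217,290),.05)): print(nm,onplane(c,p,z))
s=d["wrist"]["pose"]; T=np.eye(4);T[:3,:3]=R.from_rotvec([-6.83889181e-01,-3.06607455,2.03e-3]).as_matrix();T[:3,3]=[.27604,.588,.21388]
print(np.round(np.linalg.inv(T)@s,4)); print(T[:3,:3].round(2))
E
```

```text
img box (300, 180, 160, 140)
stereo (array([ 0.56282483, -0.18166086]), 0.4095264282226562, 0.3534555969238281, np.float64(1.5545410572913254))
key 2 [209.  295.5] (array([0.44863568, 0.24382518]), 0.002419491529464722, 0.0, np.float64(0.026528812882715247))
screw 46 [341.97826087 256.13043478] (array([ 0.5393205 , -0.08159622]), 0.02473055839538574, 0.022444120407104494, np.float64(1.554973288336245))
bottle [[0.67839087 0.45552106 0.        ]]
cam [[0.67858592 0.24594506 0.06      ]]
peng [[ 0.52560364 -0.45704794  0.05      ]]
scr [[ 0.5405857  -0.07915859  0.09      ]]
stand [[0.46535829 0.23260583 0.05      ]]
[[ 6.000e-04  9.723e-01  2.337e-01  6.480e-02]
 [ 1.000e+00 -6.000e-04 -3.000e-04  5.000e-04]
 [-1.000e-04  2.337e-01 -9.723e-01 -1.698e-01]
 [ 0.000e+00  0.000e+00  0.000e+00  1.000e+00]]
[[-0.91  0.42 -0.  ]
 [ 0.42  0.91 -0.  ]
 [-0.   -0.   -1.  ]]
```

Run:
```python
from plant import bot, vision
from h import *; import pickle
o={}
for n,p in(("stand",[.465,.233,.30]),("stereo",[.555,-.12,.30])):
    bot.move_to(p,down(np.pi/2)); bot.wait(.3)
    o[n]=vision.read_camera("wrist"); s=bot.observe(); print(n,s["tool_pos"],s["q"].round(2),s["time_s"])
    cv2.imwrite(f"pics/w_{n}.png",o[n]["color"])
pickle.dump(o,open("d1.pkl","wb"))
```

```text
stand [0.46483875 0.23338825 0.29981555] [-0.6   0.16  0.08  1.82 -0.01  1.16  1.06] 2.025
stereo [ 0.55509301 -0.11940641  0.30001969] [-0.15  0.25  0.37  1.73 -0.1   1.18  1.82] 3.7417
```

View pics/w_stand.png

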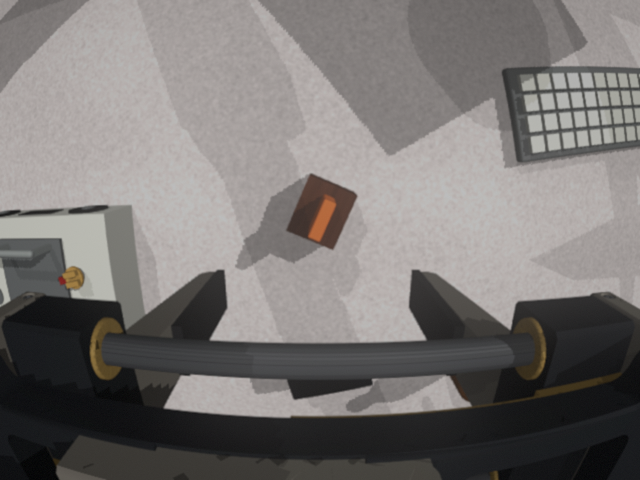

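View pics/w_stereo.png

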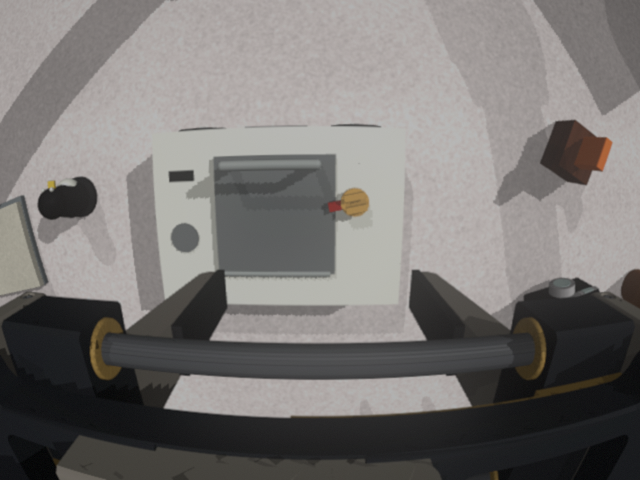

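Stand view: brown stand top at px (288–357, 173–249) with the orange handle at (322,218), no obstructions around it. Stereo view: white top spans (153–407, 127–305), screw head at (355,202), red tongue at (333,208), pull bar along row 164 (220–320).

Run:
```python
from h import *; import pickle
o=pickle.load(open("d1.pkl","rb"))
def box(m,x0,x1,y0,y1): r=np.zeros_like(m); r[y0:y1,x0:x1]=255; return m&r
c=o["stand"]; im=c["color"]; hsv=cv2.cvtColor(im,cv2.COLOR_BGR2HSV)
print("handle",hsv[218,324],hsv[225,313],"wood",hsv[190,310],hsv[240,333],hsv[235,295], "floor",hsv[150,320])
b=big(box(mask(im,(3,150,150),(20,255,255)),290,350,180,255)); print("handle top",rect(onplane(c,b,.098,1)))
m=box(mask(im,(0,80,20),(25,255,255)),270,370,160,260); b=big(m); print("stand@48",rect(onplane(c,b,.048,1)))
c=o["stereo"]; im=c["color"]; hsv=cv2.cvtColor(im,cv2.COLOR_BGR2HSV)
print("top",hsv[290,250],hsv[140,290],"floor",hsv[100,290],hsv[200,140],"red",hsv[208,331],"brass",hsv[202,355],"plate",hsv[240,280])
m=box(mask(im,(20,8,170),(100,60,255)),150,415,120,307); b=big(m);q=cv2.boundingRect(b);print(q);print("stereo",rect(onplane(c,b,.075,1)))
m=box(mask(im,(12,100,90),(35,255,255)),340,375,183,222); b=big(m);P=onplane(c,b,.085,1);print("screw",rect(P),P[:,:2].min(0),P[:,:2].max(0))
m=box(mask(im,(0,120,60),(8,255,255))|mask(im,(172,120,60),(179,255,255)),315,350,195,220); b=np.argwhere(m)[:,::-1];print("tongue",onplane(c,b,.084,1).mean(0),len(b))
S=np.vstack([im[170:235,310:390]]); cv2.imwrite("pics/crop.png",np.hstack([cv2.resize(S,(400,325),interpolation=2),cv2.resize(o["stand"]["color"][165:260,270:375],(360,325),interpolation=2)]))
```

```text
handle [ 11 169 180] [ 10 160 150] wood [ 9 93 85] [ 8 91 81] [  8  19 109] floor [ 10  13 181]
handle top (array([0.46701962, 0.23843504]), 0.04304943084716797, 0.012450734138488769, np.float64(-0.4075817579764687))
stand@48 (array([0.46719238, 0.23799637]), 0.06919146728515625, 0.057261695861816404, np.float64(-0.40516840139663834))
top [ 30   8 181] [ 30   6 182] floor [  8  12 177] [ 10  11 135] red [  1 152 129] brass [ 18 120 134] plate [90  5 95]
(226, 159, 179, 146)
stereo (array([ 0.57828833, -0.12426438]), 0.1993031005859375, 0.16420721435546876, np.float64(1.5670768228584375))
screw (array([ 0.54095929, -0.08058062]), 0.027521610260009766, 0.02744978904724121, np.float64(0.01224549661275276)) [ 0.52715771 -0.09433184] [ 0.55470791 -0.06679221]
tongue [ 0.54543066 -0.10110694  0.084     ] 104
```

View pics/crop.png

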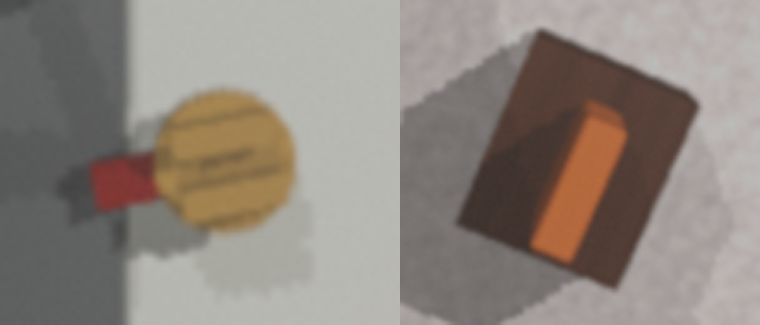

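Crop: brass head with slot lines tilted about 0.22 rad, red tongue to the lower left. The handle sits centred in the stand. Both readings agree, so I'll take one closer look at the screw and then grasp the key.

Run:
```python
from plant import bot, vision
from h import *; import pickle
def box(m,x0,x1,y0,y1): r=np.zeros_like(m); r[y0:y1,x0:x1]=255; return m&r
bot.move_linear([.546,-.081,.19],None,.2); bot.wait(.3)
c=vision.read_camera("wrist"); pickle.dump(c,open("d2.pkl","wb")); im=c["color"]
u,v=topix(c,[.541,-.0806,.088])[0].astype(int); print(u,v)
m=box(mask(im,(12,100,90),(35,255,255)),u-40,u+40,v-40,v+40); b=big(m)
P=onplane(c,b,.0874,1); (ce,r)=cv2.minEnclosingCircle((P[:,:2]*1000).astype(np.float32)); print("screw",rect(P),ce,r)
m=box(mask(im,(0,120,60),(8,255,255))|mask(im,(172,120,60),(179,255,255)),u-70,u+20,v-40,v+60); q=np.argwhere(m)[:,::-1]
t=onplane(c,q,.084,1).mean(0)[:2]; s=rect(P)[0]; print("tongue",t,np.arctan2(*(t-s)[::-1]))
cv2.imwrite("pics/crop2.png",cv2.resize(im[v-60:v+60,u-80:u+80],(640,480),interpolation=2))
bot.move_linear([.546,-.081,.26],None,.25)
Y=-.406+np.pi/2
bot.move_to([.467,.238,.20],down(Y)); bot.move_linear([.467,.238,.060],None,.12)
bot.close_gripper(); s=bot.observe(); print(s["tool_pos"],s["width"],s["gripper_force"],s["contact_force"],s["time_s"])
```

```text
318 232
screw (array([ 0.54047089, -0.08066827]), 0.028675651550292967, 0.028495281219482423, np.float64(-1.5706779075994044)) (540.822998046875, -80.76443481445312) 15.10958480834961
tongue [ 0.54547108 -0.10159174] -1.3362203893315172
[0.46700079 0.23798747 0.05997464] 0.01354024779117556 29.999948143959045 [ 0.13520724  0.13593715 -0.52783431] 9.0
```

View pics/crop2.png

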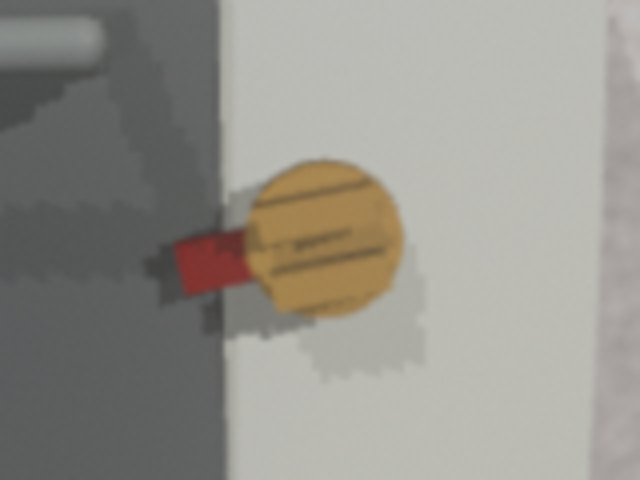

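Run:
```python
from plant import bot, vision
from h import *
bot.move_linear([.467,.238,.25],None,.2)
S=np.array([.5407,-.0807]); ya=.215
bot.move_to([*S,.25],down(ya)); bot.move_linear([*S,.153],None,.15); bot.wait(.3)
c=vision.read_camera("wrist"); u,v=topix(c,[*S,.088])[0].astype(int)
cv2.imwrite("pics/crop3.png",cv2.resize(c["color"][max(v-90,0):v+90,u-120:u+120],(720,540),interpolation=2))
f0=bot.observe()["contact_force"]
for z in np.arange(.150,.138,-.0015):
    bot.move_linear([*S,z],None,.03); bot.wait(.1); s=bot.observe(); f=s["contact_force"]-f0
    print(round(z,4),s["tool_pos"].round(4),f.round(2),s["torque"].round(2))
    if f[2]>3: break
print(s["q"].round(2),s["time_s"],s["width"])
```

```text
0.15 [ 0.5406 -0.0807  0.1499] [0.73 0.58 1.58] [-0.06  0.04 -0.04]
0.1485 [ 0.5407 -0.0807  0.1485] [ 0.5  -0.38  0.3 ] [-0.14  0.06 -0.  ]
0.147 [ 0.5407 -0.0807  0.147 ] [ 1.17  0.02 -0.05] [-0.04  0.05  0.06]
0.1455 [ 0.5407 -0.0807  0.1455] [0.52 0.08 0.49] [-0.03  0.05 -0.06]
0.144 [ 0.5407 -0.0807  0.144 ] [0.36 0.13 0.35] [-0.11  0.07  0.01]
0.1425 [ 0.5407 -0.0807  0.1425] [0.63 0.6  1.32] [-0.06  0.05 -0.01]
0.141 [ 0.5407 -0.0807  0.141 ] [ 0.8  -0.35  1.37] [-0.1   0.04  0.02]
0.1395 [ 0.5407 -0.0807  0.1395] [0.75 0.54 1.07] [-0.05  0.1   0.04]
[-0.32  0.41  0.51  1.95 -0.26  0.84  0.54] 15.2917 0.013600721215979593
```

View pics/crop3.png

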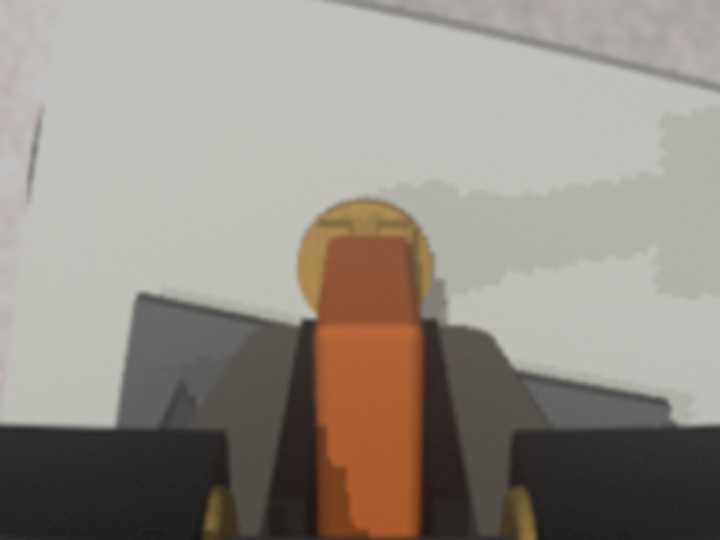

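The crop shows the handle directly above the screw head, with the slot's end visible just beyond it. The blade then went 7 mm below the ridge tops without resistance, so it is in the slot. Now turning.

Run:
```python
from plant import bot, vision
from h import *
S=np.array([.5407,-.0807]); ya=.215
bot.wait(.1); t0=bot.observe()["torque"]
for y in np.arange(ya+.1,1.95,.1):
    bot.move_to([*S,.1395],down(y)); s=bot.observe(); t=s["torque"]-t0
    print(round(y,3),s["tool_pos"].round(4),s["contact_force"].round(1),t.round(2))
    if y>1.4 and abs(t[2])>.35: break
print(s["q"].round(2),s["time_s"],s["width"],s["tcp_rot"])
```

```text
0.315 [ 0.5405 -0.0807  0.1395] [ 0.3  0.9 -1. ] [-0.09  0.1   0.04]
0.415 [ 0.5403 -0.0809  0.1394] [-1.6 -0.8  0.1] [-0.14  0.4   0.01]
0.515 [ 0.5403 -0.0809  0.1394] [-1.7 -0.   0.1] [-0.26  0.46  0.02]
0.615 [ 0.5404 -0.0809  0.1394] [-2.  -1.   0.1] [-0.3   0.6  -0.03]
0.715 [ 0.5404 -0.0809  0.1394] [-2.7 -0.5  0.2] [-0.29  0.65  0.02]
0.815 [ 0.5405 -0.0809  0.1394] [-3.2 -1.1  0.6] [-0.47  0.7   0.05]
0.915 [ 0.5405 -0.0808  0.1394] [-3.2 -1.2 -0.5] [-0.44  0.78 -0.01]
1.015 [ 0.5405 -0.0808  0.1394] [-2.7 -1.9 -0.1] [-0.46  0.8   0.01]
1.115 [ 0.5405 -0.0808  0.1394] [-3.1 -2.3 -1.1] [-0.47  0.79 -0.  ]
1.215 [ 0.5405 -0.0808  0.1394] [-2.9 -0.7 -1.1] [-0.51  0.83 -0.01]
1.315 [ 0.5406 -0.0808  0.1394] [-3.2 -1.6 -0.9] [-0.49  0.81  0.02]
1.415 [ 0.5407 -0.0808  0.1394] [-2.6 -1.5 -1.1] [-0.55  0.74  0.01]
1.515 [ 0.5409 -0.0808  0.1395] [-1.9 -1.9 -1.5] [-0.55  0.56 -0.06]
1.615 [ 0.541  -0.0807  0.1395] [-1.9 -1.9 -1.5] [-0.51  0.53  0.01]
1.715 [ 0.541  -0.0807  0.1396] [-1.5 -1.5 -2. ] [-0.48  0.39  0.03]
1.815 [ 0.541  -0.0807  0.1396] [-1.1 -2.1 -1.5] [-0.49  0.24 -0.23]
1.915 [ 0.541  -0.0808  0.1396] [-0.7 -1.7 -1.6] [-0.41  0.14 -0.52]
[-0.01  0.39  0.12  1.93 -0.06  0.83  2.05] 19.6417 0.013998575334968653 [-5.27659065e-01  3.09617206e+00  4.88365626e-04]
```

Run:
```python
from plant import bot, vision
from h import *
S=np.array([.5409,-.0808])
bot.move_to([*S,.1395],down(1.72)); bot.wait(.1)
bot.move_linear([*S,.25],None,.12)
Y=-.406+np.pi/2
bot.move_to([.467,.238,.25],down(Y)); bot.move_linear([.467,.238,.115],None,.2); bot.wait(.2)
f0=bot.observe()["contact_force"]
for z in (.105,.095,.085,.075,.067,.0625,.0605):
    bot.move_linear([.467,.238,z],None,.08); f=bot.observe()["contact_force"]-f0; print(z,f.round(2))
    if f[2]>5: break
else: bot.gripper_open(); bot.wait(.2); bot.move_linear([.467,.238,.22],None,.2)
bot.move_to([.467,.238,.30],down(np.pi/2)); bot.wait(.2); c=vision.read_camera("wrist"); im=c["color"]
m=mask(im,(3,150,150),(20,255,255)); m[:180]=0;m[255:]=0;m[:,:290]=0;m[:,350:]=0; print("handle",rect(onplane(c,big(m),.098,1)))
A=cv2.resize(im[165:260,270:375],(360,325),interpolation=2)
a,b=topix(c,[.54,-.081,.09])[0].astype(int); print(a,b)
B=cv2.resize(im[b-30:b+30,max(a-40,0):max(a-40,0)+80],(400,325),interpolation=2)
cv2.imwrite("pics/crop4.png",np.hstack([B,A])); print(bot.observe()["time_s"])
```

```text
0.105 [ 0.59 -0.33 -1.01]
0.095 [ 0.01  0.9  -0.8 ]
0.085 [-0.16 -0.3  -0.43]
0.075 [-0.4  -0.36 -0.63]
0.067 [-0.25 -0.65 -1.59]
0.0625 [-0.21 -0.24 -1.59]
0.0605 [-0.95 -0.77 -1.1 ]
handle (array([0.467194  , 0.23868956]), 0.04317058181762695, 0.01232389259338379, np.float64(-0.4017294614810192))
68 277
28.2917
```

View pics/crop4.png

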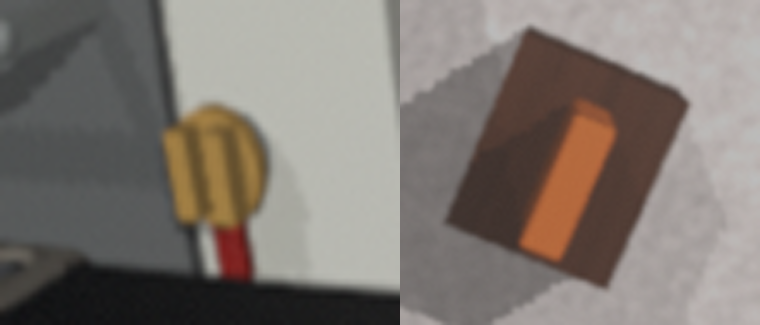

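The crop shows the tongue pointing to +x with the slot lines along x, so the screw is free. The key is back centred in the stand. Now the hatch.

Run:
```python
from plant import bot, vision
from h import *; import pickle
print("bar ends",onplane(pickle.load(open("d1.pkl","rb"))["stereo"],[(220,164),(320,164)],.1265,1))
H=np.array([.621,-.166,.0755])
def pose(th,k=.5):
    r=R.from_euler("y",th*k)*R.from_rotvec(down(0)); b=H+[-.12*np.cos(th)+.046*np.sin(th),0,.12*np.sin(th)+.046*np.cos(th)]
    return b+r.apply([0,0,.019]),r.as_rotvec()
for t in np.radians([0,30,60]): print(pose(t)[0].round(3),bot.ik(*pose(t)))
p,r=pose(0)
bot.move_to(p+[0,0,.14],r); bot.move_linear(p,None,.12); bot.close_gripper(); bot.wait(.2)
s=bot.observe(); print(s["width"],s["gripper_force"],s["contact_force"],s["tool_pos"],s["time_s"])
c=vision.read_camera("wrist"); cv2.imwrite("pics/grip.png",c["color"])
```

```text
bar ends [[ 0.49876776 -0.21047744  0.1265    ]
 [ 0.50025968 -0.11663288  0.1265    ]]
[ 0.501 -0.166  0.102] [-0.13468707  0.441049    0.48543515  2.01681687 -0.29607978  0.75140406
  0.52975821]
[ 0.535 -0.166  0.157] [-0.10043666  0.54853999  0.42795598  1.70357709 -0.15300048  1.18933222
  0.37396563]
[ 0.591 -0.166  0.186] [-0.06868753  0.77129261  0.41454329  1.32229673 -0.13094441  1.60418125
  0.34079829]
0.008773846276530224 30.001604855060577 [-3.84151903  0.38447064  0.99130645] [ 0.50009193 -0.16595569  0.102257  ] 32.55
```

View pics/grip.png

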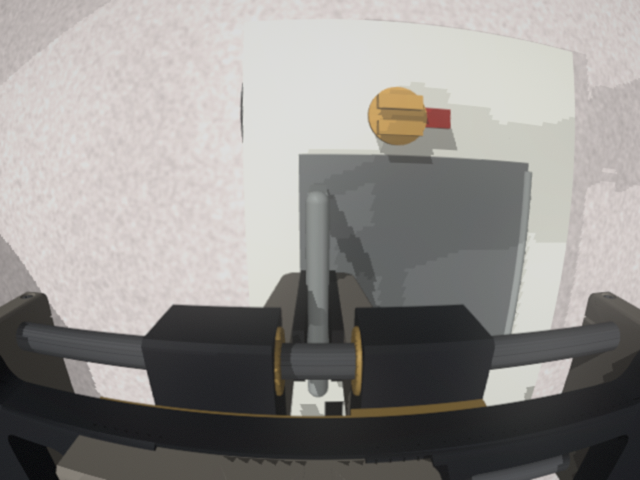

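The bar (px 318, rows 195–390) is between the fingers, and the screw's tongue at (437,118) points to +x, off the hatch. Lifting along the arc.

Run:
```python
from plant import bot, vision
from h import *
H=np.array([.6198,-.166,.0755])
def pose(th,k=.5):
    r=R.from_euler("y",th*k)*R.from_rotvec(down(0)); b=H+[-.12*np.cos(th)+.046*np.sin(th),0,.12*np.sin(th)+.046*np.cos(th)]
    return b+r.apply([0,0,.019]),r.as_rotvec()
for d in range(4,61,4):
    p,r=pose(np.radians(d)); bot.move_linear(p,r,.06); s=bot.observe()
    if d%12==0: print(d,s["contact_force"].round(1),s["torque"].round(2),round(s["width"],4),(s["tool_pos"]-p).round(4),s["time_s"])
    if np.linalg.norm(s["contact_force"])>30: print("stop",d,s["contact_force"]); break
bot.wait(.3); c=vision.read_camera("wrist"); s2=vision.read_camera("scene")["color"]
cv2.imwrite("pics/end.png",np.hstack([cv2.resize(c["color"],(400,300)),cv2.resize(s2[150:330,170:410],(400,300))]))
print(bot.observe()["contact_force"],bot.observe()["time_s"])
```

```text
12 [-1.7 -0.4 -3.2] [-0.11  0.33  0.02] 0.0088 [-0.0002  0.     -0.0005] 33.475
24 [-4.2 -0.4 -0.5] [ 0.06  0.85 -0.  ] 0.0087 [-0.0007  0.0001 -0.0003] 34.35
36 [-6.4  0.3  4.7] [ 0.23  1.63 -0.06] 0.0086 [-0.0008  0.0001  0.0004] 35.225
48 [-7.2  2.5  9. ] [ 0.29  1.97 -0.17] 0.009 [-0.0004  0.0001  0.0012] 36.1
60 [-5.   1.3 11.6] [ 0.35  1.93 -0.21] 0.0091 [0.0003 0.0001 0.0019] 36.975
[-4.45420814  1.65093709 10.61393627] 37.375
```

View pics/end.png

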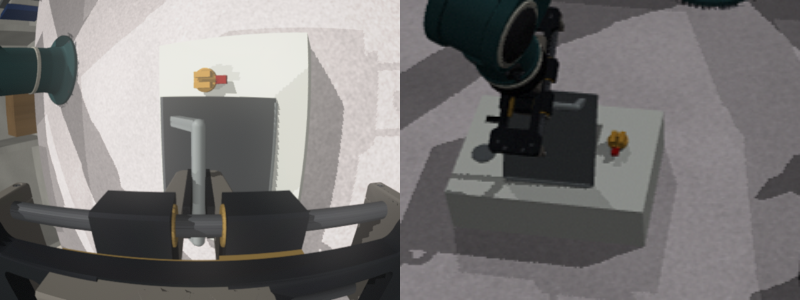

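The left half of the picture shows the bar still clamped between the fingers. The right half shows the plate standing open. At 60° the bar moves almost along the closing line, so the grip fixes the angle. Handing in.

Run:
```python
from plant import bot
bot.wait(.5); print(bot.job_done(), bot.observe()["time_s"])
```

```text
the job is handed in; nothing more can be done
the job is handed in; nothing more can be done
```

The job is handed in with no result shown: the screw was turned with the key to its stop, the key stands back in its stand, and the gripper was holding the hatch at about 60°, by arm position, when I handed in.

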